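# Push a radio receiver home in its charging bay

## Robot

A 7-joint arm with a two-finger parallel gripper is mounted at the origin on the work surface. World frame = base frame: x ahead of the robot, y to its left, z up, the work surface at z = 0. Lengths are in m, angles in rad, forces in N, time in s.
With the tool pointing down it reaches from about 0.425 to 0.975 m from the base axis. Payload 16.7 kg.
Tool frame: the origin (TCP) lies on the centre line of the jaws, within the pads' length; the fingertips stand 14 mm ahead of it and the grasp point (between the pads) lies 5 mm behind it; z points along the fingers, y is the direction in which the jaws open and shut (so a half turn about z gives the same grasp; the last joint's range is limited). The gripper opens to 85 mm and grips with 20 to 120 N. Pads are 22 mm wide; open, the fingers measure 114 mm over their backs; the gripper's body (76 mm by 85 mm) begins 54 mm behind the grasp point. The pads swing forward as they close: fully open they stand 13 mm farther back than shut.
Start: joints at [1.056, 0.426, 0.074, 1.606, -0.034, 1.111, -0.067], TCP at [0.241, -0.63, 0.245] pointing down, gripper open.
Joint ranges: [-2.85, 2.85], [-0.5, 2.14], [-1.23, 1.37], [0.21, 2.46], [-1.02, 4.16], [0.16, 2.05], [-2.73, 2.73]. Speed limits (rad/s): [1.89, 1.89, 2.39, 2.39, 3.01, 3.01, 3.01].

## Interface

Orientations are given as [roll, pitch, yaw] about the fixed x, y, z axes, in that order (R = Rz(yaw) Ry(pitch) Rx(roll)).
In Python, from cell import robot gives the robot as it stands.
- The arm moves only by the shell command python3 -m creep 'ROWS' [FORCE]. ROWS is JSON, a list of rows, each a list of 5 numbers: the shift along the tool's x, y, z in mm, then the turn about the tool's z in rad, then the finger opening in mm, from 0 to 85.4. In form: [[dx, dy, dz, yaw, gripper], ...]. A call has 1 to 10 rows; each row shifts and turns the commanded pose from where the row before left it, along the tool's axes as they then stand; what a row does not reach is not made up. A row lasts 1/8 s, in which the tool goes at most 62.5 mm and 10.7 degrees, less where a joint would pass 70% of its speed; a pose out of reach is approached as far as the arm can. A call with a gripper value outside its range is refused whole. The fingers move at their own pace and stop on an object; FORCE is the grip in N (left out, the last holds). Time passes only in rows, so rows that do not move let the fingers close. It gives the time, the measured TCP pose, the force and the opening at its end, in the units of the state.
- robot.get_state(): the state, without advancing time (a new reading comes with each control period).
- robot.grab_frame(name): name is "side" or "top" or "wrist"; returns (picture, depth): 420x560x3 uint8, blue, green, red; 420x560 float32, m along the optical axis (not along the pixel's ray), 0 where there is no reading.
- robot.camera_info(name): a dict with "intrinsics" (3x3 intrinsics, pixels), "cam_to_world" (4x4, takes a point from camera to world coordinates). Camera axes: x right, y up, looking along -z (the intrinsics and any distortion apply to the point x, -y, -z); pixel columns grow to the right and rows downward; lengths in m; the calibration is good to about 2 mm. The wrist camera is an equidistant fisheye: a pixel r from the principal point sees the ray r / f radians off the axis. A picture is of the moment at which its call begins: read the wrist's pose just before it. camera_info takes no time and is no camera call; for the wrist camera it gives the pose at the moment of the call.
- robot.hand_in(): hands the job in, once; it reports no verdict.
Trained networks look in the newest picture that a camera, given by its name, has taken for a name from the list of things; names that differ only in an ending like _2 or _b are one class to them, and where a whole thing is asked for, a point or a joint stands for the part that bears it (a point fixed in the world has none). Each returns a list of dicts, best first, with "confidence" (0 to 1); they miss things now and then, are a little off and sometimes report something else, mostly with a low value. They report only what shows in the picture. A call takes as long as a camera call. They do not tell look-alikes from the thing itself.
- robot.boxes_of(camera, query): "at" ([column, row] in pixels, amid what is visible of it).
- robot.cut_out(camera, query): "pixels" (420x560 bool, what is visible of it) and "at" ([column, row] in pixels, amid what is visible of it).
The state is a dict: "time_s": time; "joint_pos": joint angles; "joint_velocities": joint speeds; "tau": joint torques, N m; "tcp_pos": TCP position; "tool_rot": TCP orientation; "force": force on the tool from outside, world axes, zero at the start; "ft_torque": the same for the moment, N m; "grip_width": finger opening in m.
Only numpy, scipy, OpenCV 4.12 (cv2) and the standard library are available. Lean on these libraries where they do the work, as an engineer would, in place of code of your own. Each camera call takes 0.05 s, during which the arm holds its last target. There are 200 camera calls.

## Task

One radio receiver stands loose on the front deck of the charging tray. Line it up and push it along the empty bay until its rear face sits squared up, fully home against the contact block. Only push it, never lift or tip it; neither the receiver nor the hand may touch the bare steel guide rails, which scratch the cases, and the docked receivers and everything else on the desk stay where they are.

Things in the scene. Friction and masses are not known exactly. Their poses are not given: they have to be found in the camera images.
- receiver: loose radio receiver to push: aluminium box 94 long (its x), 90 wide (y), 38 mm high, ~0.35 kg, too wide to grasp. Black front panel on its -x face, plain rear face on +x; stub antenna on the lid near the rear, top 83 mm above the underside. Origin: centre of underside. Starts on the deck before the empty bay, up to 25 mm off-centre and 0.2 rad askew. Slides under a few N, stays where left.
- contacts_free: black contact block (60 wide, 18 deep, 30 mm high; rigid, no spring or catch) at the far end of the EMPTY bay, whichever of the three that is. Origin: on the deck, middle of the contact face, which looks along -x to the bay's mouth. +x is the push direction; y = 0 is the bay's centre line. Home: rear face of the receiver on this face, so its origin 47 mm before it (at x = -0.047 here).
- tray: fixed charging tray: flat dark steel deck 4 mm thick from x = -0.135 (front, nearest the robot) to 0.180, y = +-0.21; 50 mm high back housing along its far edge. Origin on the desk. Three equal bays side by side at y = -0.118, 0, 0.118, their contact faces at x = 0.140; two of them hold docked receivers.
- rails: four bare steel guide rails on the tray (one body, the tray's frame and origin): at y = -0.177, -0.059, 0.059, 0.177; each 6 mm wide, along x from 0.025 (bay mouths) to 0.158, tops 16 mm above the desk (12 above the deck). Lane between two rails 112 mm clear: 11 mm to spare each side of a centred receiver. A finger held more than 16 mm above the desk passes over them.
- docked_b: one of two docked receivers, same model, loose, home in its bay; leave alone. Origin: centre of underside
- docked_c: the other docked receiver; leave alone. Origin: centre of underside
- caddy: yellow plastic battery caddy with AA cells standing in it, 56 x 104 mm, 44 mm high; loose on the desk beside the tray; leave alone. Origin: underside
- bodypack: black body-worn transmitter lying flat, 75 x 60 mm, 18 mm thick, with a thin antenna; loose on the desk beside the tray; leave alone. Origin: underside
- mug: white mug, 80 mm across, 92 mm high; loose on the desk beside the tray; leave alone. Origin: underside
- screwdriver: screwdriver lying on the desk, 170 mm long; loose on the desk beside the tray; leave alone. Origin: underside
- water: green glass water bottle, 66 mm across, 190 mm high; loose on the desk beside the tray; leave alone. Origin: underside
Things that resemble listed ones, but are neither listed nor needed, are in the scene too. Leave any blue or red look-alike of the receiver alone.

How it is judged:
At the end, for the whole second after the job is handed in: The receiver lies flat and at rest in the empty bay, its rear face within about 3 mm of the contact block, between the rails (within 11 mm of the centre line) and square to the block within 0.06 rad (x of receiver in the frame of contacts_free above -0.0505 m and y of receiver in the frame of contacts_free between -0.011 and 0.011 m and angle between the x axis of receiver and the x axis of contacts_free, either way round below 0.06 rad and height (world z) of receiver below 0.008 m and angle between receiver's own z axis and vertical below 0.05 rad and linear speed of receiver below 0.01 m/s); the robot touches nothing.
It fails at once if something (the receiver, the hand) touches a guide rail (contact force between rails and anything else above 0.3 N).
It fails at once if the receiver is lifted more than 8 mm off the deck or tipped (height (world z) of receiver above 0.012 m or angle between receiver's own z axis and vertical above 0.15 rad).
It fails at once if a docked receiver is shifted more than 6 mm (distance of any of docked_b, docked_c from where it was at the start of the episode above 0.006 m).
It fails at once if another thing on the desk is shifted more than 15 mm (distance of any of caddy, bodypack, mug, screwdriver, water from where it was at the start of the episode above 0.015 m).
It also fails if it takes over 72 s, if anything falls off the work surface, if the arm or the gripper's body presses on something with over 40 N, if the wrist force passes 120 N, or if a joint passes its speed limit or range.

## Working session

There is one attempt and no reset: what is moved stays moved. The work goes in short steps, Python scripts to look and compute and a shell command to move; the robot and the scene stay as the last step left them, time stands still between calls to the robot, and variables do not carry over. Pictures are saved under pics/ and viewed, about 8 in all and at most 12, crops included, and the job is handed in when it is done.

```bash
mkdir -p pics; ls; python3 - <<'E'
from cell import robot
import cv2,numpy as np
s=robot.get_state();print(s['time_s'],s['tcp_pos'],s['tool_rot'],s['force'],s['grip_width'])
for n in('top','side'):
    im,d=robot.grab_frame(n);cv2.imwrite(f'pics/{n}0.png',im);np.savez(f'pics/{n}0.npz',d=d)
    i=robot.camera_info(n);print(n,np.round(i['intrinsics'],1).tolist(),np.round(i['cam_to_world'],3).tolist(),[k for k in i])
    for q in('receiver','contacts_free','tray','mug','water'):
        print(q,[(np.round(b['at']).tolist(),round(b['confidence'],2)) for b in robot.boxes_of(n,q)])
E
```

```text
pics
0.0 [ 0.24128897 -0.62997294  0.24457776] [-3.14024230e+00  8.08375264e-05  3.65804763e-01] [-0.10322873 -0.22854554 -0.80300605] 0.08560563587438175
top [[427.2, 0.0, 278.4], [0.0, 427.2, 211.2], [0.0, 0.0, 1.0]] [[-0.02, 0.988, -0.156, 0.363], [-1.0, -0.019, 0.008, 0.028], [0.005, 0.156, 0.988, 0.998], [0.0, 0.0, 0.0, 1.0]] ['intrinsics', 'cam_to_world']
receiver [([287.0, 208.0], 0.96), ([214.0, 305.0], 0.81), ([139.0, 279.0], 0.8), ([378.0, 301.0], 0.65)]
contacts_free [([300.0, 124.0], 0.69), ([288.0, 208.0], 0.67), ([297.0, 181.0], 0.24)]
tray [([286.0, 207.0], 0.61), ([296.0, 181.0], 0.56)]
mug [([439.0, 156.0], 0.76)]
water [([184.0, 113.0], 0.92)]
side [[388.5, 0.0, 280.2], [0.0, 388.5, 212.8], [0.0, 0.0, 1.0]] [[0.99, 0.111, -0.082, 0.444], [-0.136, 0.694, -0.707, -0.632], [-0.021, 0.712, 0.702, 0.677], [0.0, 0.0, 0.0, 1.0]] ['intrinsics', 'cam_to_world']
receiver [([284.0, 223.0], 0.87), ([214.0, 147.0], 0.81), ([190.0, 187.0], 0.75), ([189.0, 312.0], 0.74)]
contacts_free [([373.0, 222.0], 0.62)]
tray [([315.0, 249.0], 0.8), ([264.0, 140.0], 0.2)]
mug [([374.0, 349.0], 0.57)]
water [([349.0, 138.0], 0.82)]
```

View pics/top0.png

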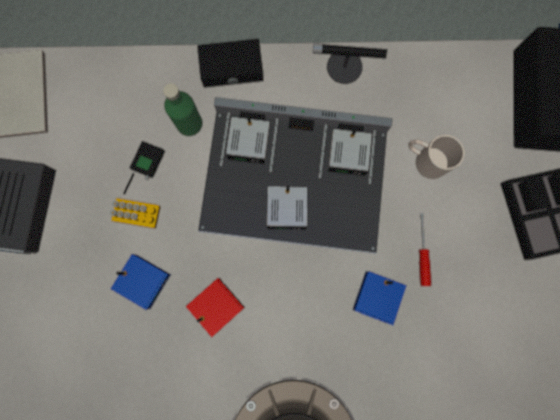

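View pics/side0.png

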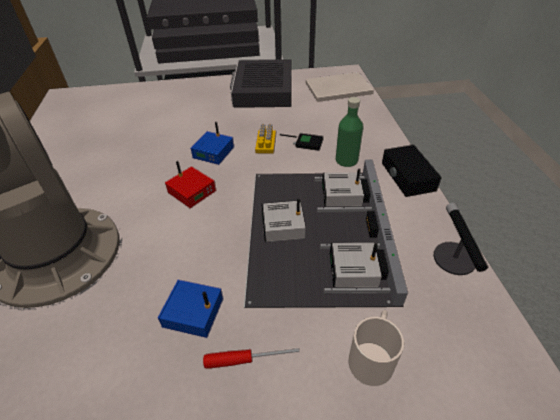

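The picture shows these candidates for the receiver (top view). The silver box on the front deck at (287,207) is the one I want. The docked silver boxes are at (248,138) and (351,150). The blue look-alikes are at (140,281) and (381,298), and the red one at (214,306). The middle bay is empty, with its contact block at (300,124).

```bash
cat > h.py <<'E'
from cell import robot
import numpy as np,cv2
def cloud(n,d,i=None):
    i=i or robot.camera_info(n);K=i['intrinsics'];T=np.array(i['cam_to_world'])
    v,u=np.mgrid[:420,:560]
    P=np.stack([(u-K[0][2])/K[0][0]*d,-(v-K[1][2])/K[1][1]*d,-d],-1)
    return P@T[:3,:3].T+T[:3,3]
def rect(P):
    (c,(w,h),a)=cv2.minAreaRect((P[:,:2]*1000).astype(np.float32))
    a=(a+45)%90-45
    return np.round(c,1),np.round((w,h),1),round(np.radians(a),3)
E
python3 - <<'E'
from h import *
im,d=robot.grab_frame('top');W=cloud('top',d)
ok=d>0
print('desk z',np.median(W[300:400,100:180,2]))
for c in robot.cut_out('top','receiver'):
    m=c['pixels'];p=W[m&ok]
    zl=np.median(p[:,2]);q=p[abs(p[:,2]-zl)<.008];
    print(np.round(c['at']),round(c['confidence'],2),m.sum(),round(zl,4),rect(q),np.round(q.mean(0)[:2]*1000,1))
for c in robot.cut_out('top','contacts_free'):
    m=c['pixels'];p=W[m&ok];print('cf',np.round(c['at']),round(c['confidence'],2),rect(p),np.median(p[:,2]))
# deck vs desk by darkness
g=im.max(2);roi=np.zeros_like(g);roi[95:255,190:400]=1
m=((g<75)&(roi>0)&ok&(W[...,2]<.012)).astype(np.uint8)
n,l,st,_=cv2.connectedComponentsWithStats(m);k=1+st[1:,4].argmax();p=W[l==k];print('deck',rect(p),np.median(p[:,2]))
for y,x in((207,287),(240,280),(180,300)):print(im[y,x],W[y,x])
# crop
c=cv2.resize(im[90:260,190:400],None,fx=3.5,fy=3.5,interpolation=cv2.INTER_CUBIC);cv2.imwrite('pics/crop.png',c)
E
```

```text
desk z 0.00041288680941931055
[142. 280.] 0.95 1973 0.0382 (array([363. , 333.2]), array([95.2, 90.1]), np.float64(-0.543)) [362.4 331.6]
[287. 209.] 0.72 1709 0.0423 (array([523. ,   1.9]), array([88.8, 94.8]), np.float64(-0.028)) [521.3   1.5]
[378. 299.] 0.6 1883 0.0383 (array([ 316.2, -200.6]), array([90.4, 94.8]), np.float64(-0.383)) [ 315.8 -199.7]
[214. 309.] 0.6 1815 0.0383 (array([303.4, 165.9]), array([89.8, 94.8]), np.float64(0.72)) [303.7 164.5]
cf [299. 122.] 0.77 (array([726.8, -36.8]), array([63.6, 21.4]), np.float64(-0.188)) 0.03287305072311042
deck (array([594.6, -18.4]), array([415.7, 291.2]), np.float64(-0.142)) 0.004458745968729083
[150 145 139] [0.52274257 0.0009232  0.04359015]
[91 85 86] [0.45156358 0.01793897 0.00529191]
[56 56 56] [ 0.59439671 -0.03281109  0.00243943]
```

View pics/crop.png

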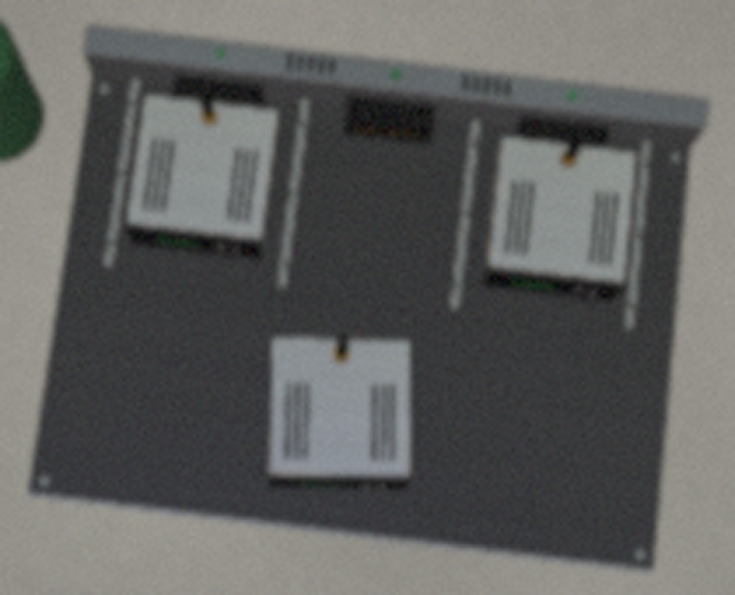

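The crop confirms the choice: silver lid, antenna towards the bay, black front panel towards the robot. Next I'll fit the tray frame from the rails.

```bash
cat >> h.py <<'E'
def onplane(n,uv,z):
    i=robot.camera_info(n);K=i['intrinsics'];T=np.array(i['cam_to_world']);uv=np.asarray(uv,float).reshape(-1,2)
    r=np.stack([(uv[:,0]-K[0][2])/K[0][0],-(uv[:,1]-K[1][2])/K[1][1],-np.ones(len(uv))],-1)@T[:3,:3].T
    return T[:3,3]+r*((z-T[2,3])/r[:,2])[:,None]
E
python3 - <<'E'
from h import *
ims=[robot.grab_frame('top') for _ in range(6)]
im=np.mean([i[0] for i in ims],0);d=np.median([i[1] for i in ims],0);W=cloud('top',d)
g=im.mean(2);
# rails: rough crop endpoints -> refine by intensity-weighted centre across each row
R=[((135,80),(108,266)),((305,100),(283,287)),((475,120),(455,308)),((647,142),(630,328))]
A=[]
for a,b in R:
    a=np.array(a)/3.5+[190,90];b=np.array(b)/3.5+[190,90];pts=[]
    for v in range(int(a[1])+12 if 0 else int(a[1])+3,int(b[1])-2):
        u0=a[0]+(b[0]-a[0])*(v-a[1])/(b[1]-a[1]);us=np.arange(round(u0)-4,round(u0)+5)
        w=g[v,us];w=np.clip(w-np.median(w)-5,0,None)
        if w.sum()>10: pts.append(((w*us).sum()/w.sum(),v))
    P=onplane('top',pts,.016)[:,:2]
    vx,vy,x0,y0=cv2.fitLine(P.astype(np.float32),cv2.DIST_HUBER,0,1e-5,1e-5).ravel()
    if vx<0:vx,vy=-vx,-vy
    n=np.array([-vy,vx]);print('rail yaw',round(float(np.arctan2(vy,vx)),4),'pt',x0,y0)
    A.append((np.arctan2(vy,vx),x0,y0))
for a,b in R: # rail near ends
    print('end',onplane('top',np.array(b)/3.5+[190,90],.016)[0,:2],onplane('top',np.array(a)/3.5+[190,90],.016)[0,:2])
m=((W[...,2]>.036)&(W[...,2]<.050)&(g>95)).astype(np.uint8);m[:95]=0
n,l,st,_=cv2.connectedComponentsWithStats(m)
for k in range(1,n):
    if st[k,4]>500 and 200<st[k,0]<390 and st[k,1]<230:print('lid',st[k],rect(W[l==k]))
E
```

```text
rail yaw -0.1937 pt 0.705199 0.13797678
rail yaw -0.1444 pt 0.67572415 0.029566662
rail yaw -0.144 pt 0.65910095 -0.08715578
rail yaw -0.0892 pt 0.6418116 -0.20044175
end [0.62870806 0.15434546] [0.7604881  0.13585808]
end [0.61189743 0.0363227 ] [0.74389346 0.01888638]
end [ 0.5951813  -0.07928334] [ 0.72735242 -0.09770761]
end [ 0.57917031 -0.19655752] [ 0.70940801 -0.2152209 ]
lid [ 226  118   43   40 1397] (array([689.6,  89. ]), array([90.1, 89.5]), np.float64(-0.139))
lid [ 330  130   42   41 1417] (array([ 656.9, -149.8]), array([90.4, 92.4]), np.float64(-0.141))
lid [ 267  187   40   39 1506] (array([525.7,   1.8]), array([88.8, 88.2]), np.float64(-0.024))
```

```bash
cat >> h.py <<'E'
PHI=-0.141;H=np.array([.671,-.0306]);EX=np.array([np.cos(PHI),np.sin(PHI)]);EY=np.array([-EX[1],EX[0]])
def go(bx,by,z,yaw):  # target in home frame (m) -> deltas in current tool axes, mm
    s=robot.get_state();p=np.array(s['tcp_pos']);y=s['tool_rot'][2]
    t=np.append(H+bx*EX+by*EY,z)
    from scipy.spatial.transform import Rotation as R
    dl=R.from_euler('xyz',s['tool_rot']).inv().apply(t-p)*1000
    q=p[:2]-H
    print('t',round(s['time_s'],2),'bay xy',np.round([q@EX*1000,q@EY*1000],1),'z',round(p[2]*1000,1),'yaw',round(y,3),'F',np.round(s['force'],1),'| dxyz',np.round(dl,1),'turn',round((y-yaw+np.pi)%(2*np.pi)-np.pi,3))
E
python3 -c "
from h import *
go(-.151,.095,.245,PHI+np.pi/2)"
```

```text
t 1.05 bay xy [-341.  -654.1] z 245.3 yaw 0.366 F [-0.4 -0.5 -0.6] | dxyz [ 5.297e+02 -5.628e+02  3.000e-01] turn -1.064
```

```bash
python3 -m creep '[[33,-35,0,0,45],[33,-35,0,0,45],[33,-35,0,0,45],[33,-35,0,0,45],[33,-35,0,0,45],[33,-35,0,0,45],[33,-35,0,0,45],[33,-35,0,0,45]]' && python3 -m creep '[[33,-35,0,0,45],[33,-35,0,0,45],[33,-35,0,0,45],[33,-35,0,0,45],[33,-35,0,0,45],[33,-35,0,0,45],[33,-35,0,0,45],[33,-35,0,0,45]]' && python3 -m creep '[[0,0,0,-0.15,45],[0,0,0,-0.15,45],[0,0,0,-0.15,45],[0,0,0,-0.15,45],[0,0,0,-0.15,45],[0,0,0,-0.15,45],[0,0,0,-0.16,45],[0,0,0,0,45]]'
python3 - <<'E'
from h import *
go(-.151,.095,.245,PHI+np.pi/2)
i=robot.camera_info('wrist');print(np.round(i['intrinsics'],1).tolist(),np.round(i['cam_to_world'],3).tolist())
im,d=robot.grab_frame('wrist');cv2.imwrite('pics/w0.png',im)
E
```

```text
time_s: 2.05
tcp_pos: [0.3883, -0.273, 0.2456]
tool_rot: [3.141, -0.0, 0.366]
force: [0.3, -0.1, -0.0]
grip_width: 0.0449
time_s: 3.05
tcp_pos: [0.5348, 0.0829, 0.2456]
tool_rot: [3.141, -0.001, 0.365]
force: [0.1, -1.2, -0.2]
grip_width: 0.0448
time_s: 4.05
tcp_pos: [0.5342, 0.0813, 0.2454]
tool_rot: [3.142, -0.0, 1.425]
force: [-0.4, 0.1, 0.1]
grip_width: 0.045
t 4.05 bay xy [-151.1   91.6] z 245.4 yaw 1.425 F [-0.4  0.1  0.1] | dxyz [3.4 0.1 0.4] turn -0.005
[[325.2, 0.0, 281.5], [0.0, 325.2, 209.8], [0.0, 0.0, 1.0]] [[0.99, 0.138, 0.042, 0.546], [-0.144, 0.947, 0.286, 0.154], [0.0, -0.289, 0.957, 0.372], [0.0, 0.0, 0.0, 1.0]]
```

View pics/w0.png

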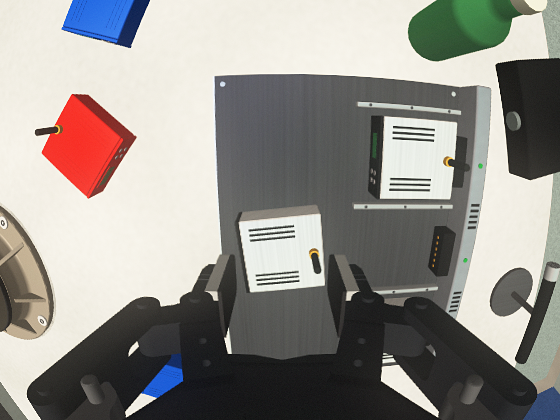

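The wrist view shows the receiver at (282,250), the empty bay's contacts at (440,252), a clear rail at (403,207), and the fingers near (225,290) and (338,290). I'll refine the poses from this view.

```bash
cat >> h.py <<'E'
def wplane(uv,z,i=None):
    i=i or robot.camera_info('wrist');K=np.array(i['intrinsics']);T=np.array(i['cam_to_world']);uv=np.asarray(uv,float).reshape(-1,2)
    a=(uv-K[:2,2])/K[0,0];th=np.linalg.norm(a,axis=1,keepdims=True);dirn=a/np.maximum(th,1e-9)
    r=np.concatenate([np.sin(th)*dirn*[1,-1],-np.cos(th)],1)@T[:3,:3].T
    return (T[:3,3]+r*((z-T[2,3])/r[:,2])[:,None])[:,:2]
def bay(p):
    q=np.asarray(p)-H;return np.stack([q@EX,q@EY],-1)*1000
def lid(im,near,i=None,thr=170,z=.042):
    m=(im.min(2)>thr).astype(np.uint8);m=cv2.morphologyEx(m,cv2.MORPH_OPEN,np.ones((3,3)));n,l,st,_=cv2.connectedComponentsWithStats(m)
    k=l[near[1],near[0]];v,u=np.nonzero(l==k);B=bay(wplane(np.stack([u,v],1),z,i)).astype(np.float32)
    c,s,a=cv2.minAreaRect(B);print('lid px',len(u),'c',np.round(c,1),'size',np.round(s,1),'yaw rel',round(np.radians((a+45)%90-45),3))
E
python3 - <<'E'
from h import *
i=robot.camera_info('wrist');im,d=robot.grab_frame('wrist')
for t in (120,150,180):lid(im,(270,262),i,t); lid(im,(420,165),i,t)
print('rail near/far ends',bay(wplane([(358,104),(460,112),(353,206),(453,207),(438,291)],.016,i)).round(1).tolist())
for c in robot.boxes_of('wrist','contacts_free'):print(c['at'],c['confidence'])
c=cv2.resize(im[190:310,330:490],None,fx=5,fy=5,interpolation=cv2.INTER_CUBIC);cv2.imwrite('pics/w0c.png',c)
E
```

```text
lid px 5467 c [-148.6   17.2] size [89.4 98.7] yaw rel 0.099
lid px 5323 c [  0.3 122.3] size [88.9 89. ] yaw rel 0.003
lid px 4617 c [-148.3   12.8] size [89.1 89.2] yaw rel 0.103
lid px 5186 c [  0.3 122.1] size [88.8 88.6] yaw rel -0.001
lid px 4360 c [-148.4   12.7] size [88.4 88.7] yaw rel 0.102
lid px 4875 c [  0.4 122. ] size [88.6 88. ] yaw rel -0.001
rail near/far ends [[-65.3, 177.8], [64.3, 178.0], [-67.1, 61.3], [66.1, 59.5], [66.3, -61.9]]
[442.3, 248.3] 0.64
```

View pics/w0c.png

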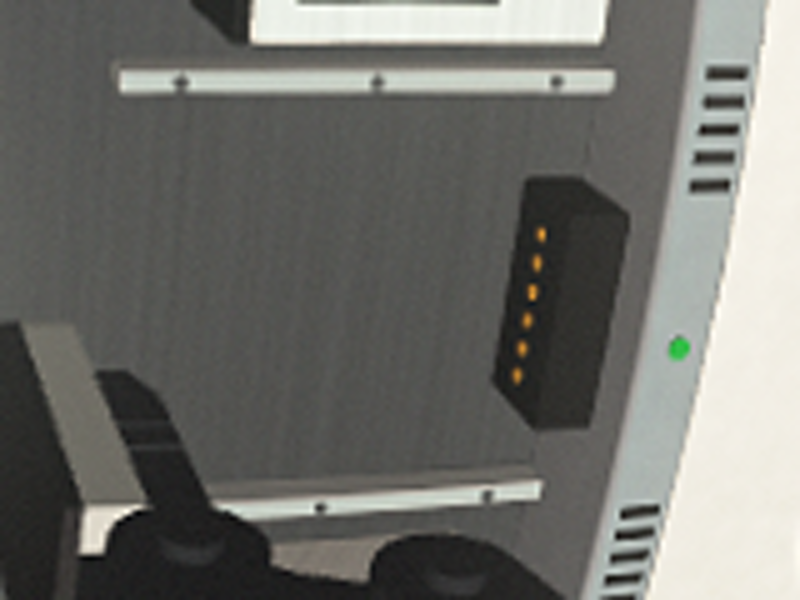

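```bash
python3 -m creep '[[3,3,24,-0.005,45],[0,0,24,0,45],[0,0,24,0,45],[0,0,24,0,45],[0,0,24,0,45],[0,0,24,0,45],[0,0,24,0,45],[0,0,24,0,45],[0,0,24,0,45],[0,0,0,0,45]]'
python3 - <<'E'
from h import *
go(-.148,.058,.030,PHI+np.pi/2)
im,d=robot.grab_frame('wrist');cv2.imwrite('pics/w1.png',im)
E
```

```text
time_s: 5.45
tcp_pos: [0.5367, 0.084, 0.0281]
tool_rot: [-3.139, 0.001, 1.429]
force: [-0.3, -0.3, 0.8]
grip_width: 0.0449
t 5.45 bay xy [-149.1   94.6] z 28.1 yaw 1.429 F [-0.3 -0.3  0.8] | dxyz [-36.6   1.1  -1.9] turn -0.001
```

View pics/w1.png

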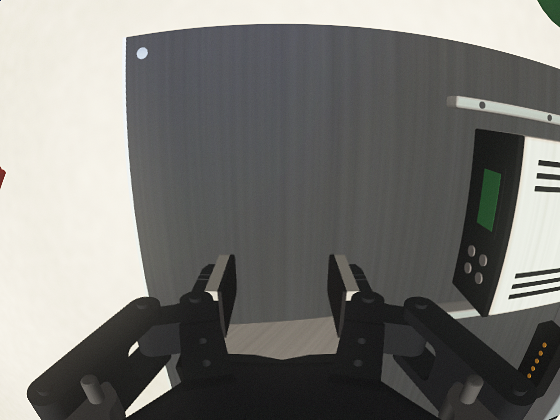

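The fingers are down beside the receiver, which the hand hides from the wrist camera. I'll push sideways in small steps.

```bash
python3 -m creep '[[-4,0,-1,0,45],[-4,0,-1,0,45],[-4,0,0,0,45],[-3,0,0,0,45],[-3,0,0,0,45],[0,0,0,0,45]]'; python3 -m creep '[[-3,0,0,0,45],[-3,0,0,0,45],[-2,0,0,0,45],[-2,0,0,0,45],[0,0,0,0,45]]';python3 - <<'E'
from h import *
go(-.148,.056,.030,PHI+np.pi/2)
im,d=robot.grab_frame('top');W=cloud('top',d)
m=((W[...,2]>.036)&(W[...,2]<.050)&(im.mean(2)>95)).astype(np.uint8)
m[:95]=0;n,l,st,_=cv2.connectedComponentsWithStats(m)
for k in range(1,n):
    if st[k,4]>300 and 200<st[k,0]<390 and st[k,1]<230:
        c,s,a=cv2.minAreaRect(bay(W[l==k][:,:2]).astype(np.float32));print(np.round(c,1),np.round(s,1),round(np.radians((a+45)%90-45),3))
cv2.imwrite('pics/t1.png',cv2.resize(im[90:260,190:400],None,fx=3.5,fy=3.5))
E
```

```text
time_s: 6.25
tcp_pos: [0.5351, 0.0659, 0.0313]
tool_rot: [-3.141, 0.0, 1.43]
force: [0.5, 0.4, 0.2]
grip_width: 0.0448
time_s: 6.88
tcp_pos: [0.5337, 0.0561, 0.0314]
tool_rot: [-3.142, 0.0, 1.431]
force: [0.4, 0.7, 1.0]
grip_width: 0.0454
t 6.88 bay xy [-148.1   66.6] z 31.4 yaw 1.431 F [0.4 0.7 1. ] | dxyz [-10.6   0.1   1.4] turn 0.001
[ 14.2 133.6] [68.5 64.4] 0.008
[   2.5 -119.8] [90.5 92.5] -0.0
```

View pics/t1.png

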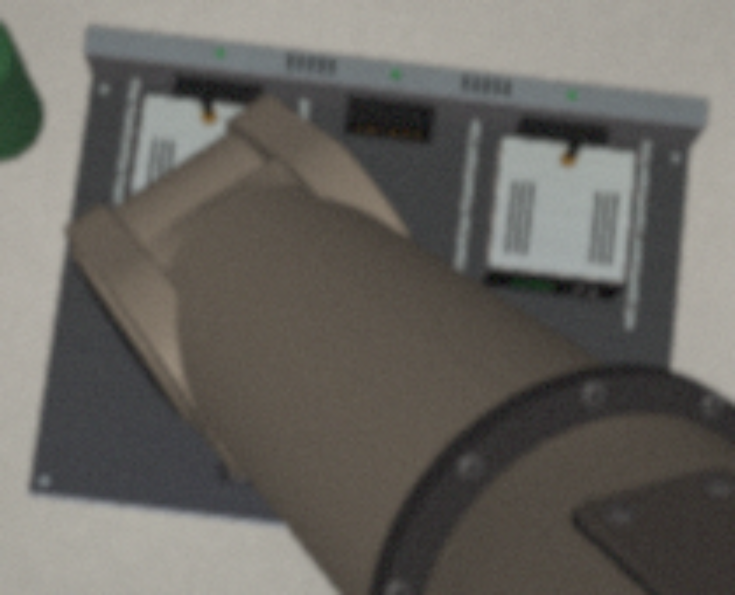

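The arm hides the scene from above, so I'll go on to y=56 watching the force and check with the side camera.

```bash
python3 -m creep '[[-2,0,0,0,45],[-2,0,0,0,45],[0,0,0,0,45]]'; python3 -m creep '[[-2,0,0,0,45],[-2,0,0,0,45]]';python3 -m creep '[[-2,0,0,0,45],[-1,0,0,0,45]]';python3 - <<'E'
from h import *
go(-.148,.056,.030,PHI+np.pi/2)
im,d=robot.grab_frame('side')
cv2.imwrite('pics/s1.png',cv2.resize(im[150:310,230:420],None,fx=4,fy=3.7))
E
```

```text
time_s: 7.3
tcp_pos: [0.5331, 0.0521, 0.0313]
tool_rot: [-3.142, 0.0, 1.43]
force: [-0.4, 0.5, -0.4]
grip_width: 0.0445
time_s: 7.55
tcp_pos: [0.5326, 0.0483, 0.0314]
tool_rot: [3.142, -0.0, 1.431]
force: [1.7, 1.2, 0.3]
grip_width: 0.0446
time_s: 7.8
tcp_pos: [0.5322, 0.0452, 0.0314]
tool_rot: [3.142, -0.0, 1.431]
force: [1.5, 1.7, -0.4]
grip_width: 0.0445
t 7.8 bay xy [-148.1   55.6] z 31.4 yaw 1.431 F [ 1.5  1.7 -0.4] | dxyz [0.4 0.1 1.4] turn 0.001
```

View pics/s1.png

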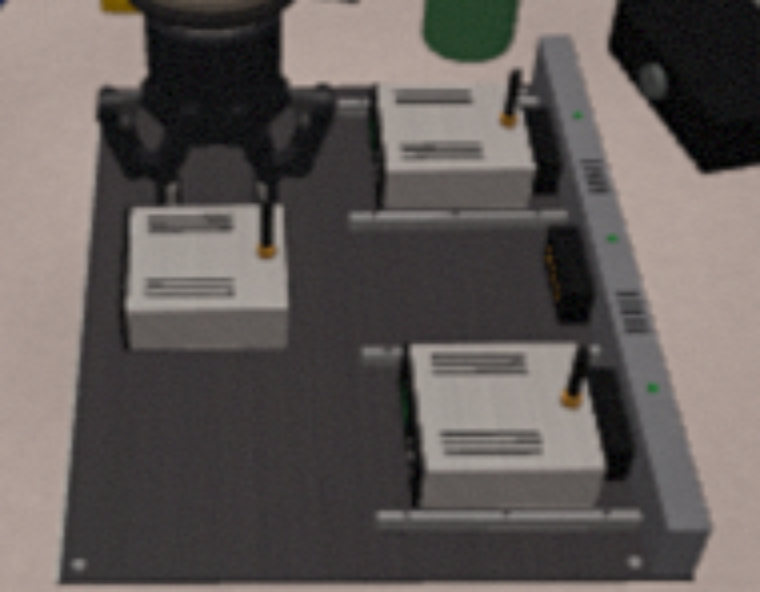

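The fingers sit on the side face and the receiver looks almost square. I'll measure the lids with the side camera.

```bash
cat >> h.py <<'E'
def sidelids():
    im,d=robot.grab_frame('side');W=cloud('side',d)
    m=((W[...,2]>.037)&(W[...,2]<.047)&(im.min(2)>100)).astype(np.uint8)
    n,l,st,_=cv2.connectedComponentsWithStats(m)
    for k in range(1,n):
        if st[k,4]>500:
            v,u=np.nonzero(l==k);B=bay(onplane('side',np.stack([u,v],1),.042)[:,:2]).astype(np.float32)
            if abs(B.mean(0)).max()>250: continue
            c,s,a=cv2.minAreaRect(B);print('side lid',st[k,4],np.round(c,1),np.round(s,1),round(np.radians((a+45)%90-45),3))
E
python3 -c "
from h import *
sidelids()"
```

```text
side lid 700 [  0.3 118.4] [93.4 89. ] -0.004
side lid 917 [-153.2   -3.8] [89.9 91. ] 0.034
side lid 1265 [ 1.000e-01 -1.228e+02] [89.1 89. ] -0.011
```

```bash
python3 -m creep '[[20,0,0,0,45],[20,0,0,0,45],[0,0,-30,0,45],[0,0,-30,0,45],[0,0,-30,0,45],[0,-45,0,0.15,45],[0,0,0,0.15,45],[0,0,0,0.15,45],[0,0,0,0.15,45],[0,0,0,0.15,45]]'; python3 -m creep '[[0,0,0,0.16,45],[0,0,0,0.16,45],[0,0,0,0.16,45],[0,0,0,0.16,45],[0,0,0,0.17,45],[0,0,0,0,45]]'; python3 -c "
from h import *
go(-.24,-.001,.034,PHI)
sidelids()"
```

```text
time_s: 9.15
tcp_pos: [0.4931, 0.093, 0.1215]
tool_rot: [-3.141, -0.0, 0.677]
force: [0.8, 0.5, 0.0]
grip_width: 0.0447
time_s: 9.9
tcp_pos: [0.4931, 0.0928, 0.1214]
tool_rot: [-3.141, -0.0, -0.127]
force: [-0.1, -0.3, 0.1]
grip_width: 0.0455
t 9.9 bay xy [-193.5   97.2] z 121.4 yaw -0.127 F [-0.1 -0.3  0.1] | dxyz [-47.9  97.5  87.4] turn 0.014
side lid 683 [  0.6 118.5] [93.  88.5] -0.006
side lid 887 [-153.4   -3.5] [88.7 91.5] 0.014
side lid 1237 [   0.3 -122.8] [89.1 88.8] -0.011
```

```bash
python3 -m creep '[[-24,0,0,0.014,50],[-25,0,0,0,50],[0,33,0,0,50],[0,33,0,0,50],[0,32,0,0,50],[0,0,0,0,50]]'; python3 - <<'E'
from h import *
go(-.24,-.001,.034,PHI)
i=robot.camera_info('wrist');im,d=robot.grab_frame('wrist');cv2.imwrite('pics/w2.png',im);np.save('pics/w2.npy',i)
E
```

```text
time_s: 10.7
tcp_pos: [0.4303, -0.0005, 0.1214]
tool_rot: [3.141, 0.0, -0.142]
force: [1.1, 0.9, -0.1]
grip_width: 0.0499
t 10.7 bay xy [-242.5   -4. ] z 121.4 yaw -0.142 F [ 1.1  0.9 -0.1] | dxyz [ 2.5 -3.1 87.4] turn -0.001
```

View pics/w2.png

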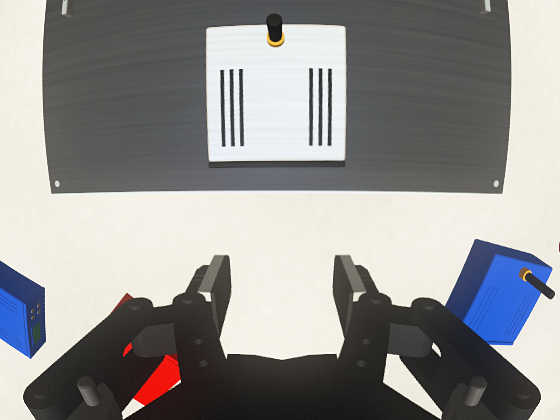

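```bash
python3 - <<'E'
from h import *
im=cv2.imread('pics/w2.png');i=np.load('pics/w2.npy',allow_pickle=True).item()
for t in (120,150,180):lid(im,(275,110),i,t)
print(bay(wplane([(57,184),(497,184),(51,193),(503,193),(43,100),(511,100)],.004,i)).round(1).tolist())
E
```

```text
lid px 17104 c [-152.6   -0.8] size [88.3 88.7] yaw rel 0.007
lid px 16812 c [-152.6   -0.9] size [88.2 88. ] yaw rel 0.006
lid px 16484 c [-152.7   -0.8] size [87.9 87.9] yaw rel 0.007
[[-216.6, 200.5], [-217.0, -198.7], [-224.9, 210.0], [-225.2, -207.8], [-138.5, 209.0], [-140.1, -207.1]]
```

The receiver is 1.8 mm off the centre line and 0.01 rad askew, so I'll descend behind it and push.

```bash
python3 -m creep '[[3,-4,22,0,50],[0,0,22,0,50],[0,0,22,0,50],[0,0,21,0,50],[0,0,0,0,50]]'; python3 -m creep '[[8,0,0,0,50],[8,0,0,0,50],[6,0,0,0,50],[4,0,0,0,50],[4,0,0,0,50],[4,0,0,0,50],[4,0,0,0,50],[4,0,0,0,50],[0,0,0,0,50]]'; python3 -c "
from h import *
go(-.058,0,.034,PHI)
i=robot.camera_info('wrist');im,d=robot.grab_frame('wrist');cv2.imwrite('pics/w3.png',im)
lid(im,(275,200),i,150);sidelids()"
```

```text
time_s: 11.38
tcp_pos: [0.4336, 0.0057, 0.0334]
tool_rot: [-3.142, 0.003, -0.14]
force: [-0.6, 0.5, -0.3]
grip_width: 0.05
time_s: 12.5
tcp_pos: [0.4756, -0.0017, 0.0342]
tool_rot: [3.141, 0.001, -0.143]
force: [-1.4, 0.2, -1.2]
grip_width: 0.0498
t 12.5 bay xy [-197.6    1.2] z 34.2 yaw -0.143 F [-1.4  0.2 -1.2] | dxyz [139.6   0.9   0.2] turn -0.002
lid px 44571 c [-136.    -1.5] size [87.2 87.1] yaw rel -0.001
side lid 698 [  0.4 118.5] [93.1 88.8] -0.006
side lid 917 [-138.2   -5.5] [89.6 90.5] -0.015
side lid 1263 [   0.  -122.8] [89.1 89.3] -0.011
```

View pics/w3.png

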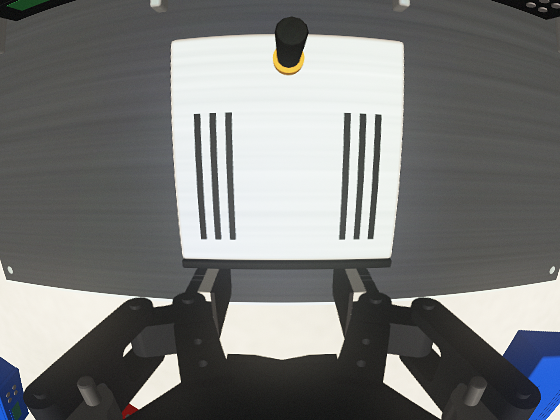

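```bash
python3 -m creep '[[5,-0.2,0,-0.002,50],[5,-0.2,0,0,50],[5,-0.2,0,0,50],[5,-0.2,0,0,50],[5,-0.2,0,0,50],[5,0,0,0,50],[0,0,0,0,50]]'; python3 -c "
from h import *
go(-.061,0,.034,PHI)
i=robot.camera_info('wrist');im,d=robot.grab_frame('wrist');cv2.imwrite('pics/w4.png',im)
lid(im,(275,200),i,150);sidelids()"
```

```text
time_s: 13.48
tcp_pos: [0.5063, -0.0047, 0.0344]
tool_rot: [-3.141, -0.001, -0.141]
force: [0.3, 0.9, 0.1]
grip_width: 0.0501
t 13.47 bay xy [-166.7    2.4] z 34.4 yaw -0.141 F [0.3 0.9 0.1] | dxyz [105.7   2.4   0.5] turn -0.0
lid px 44710 c [-104.3   -2.2] size [87.9 91.4] yaw rel 0.001
side lid 697 [ -0.7 118.5] [93.4 91. ] -0.004
side lid 911 [-106.1   -2.8] [89.9 88.7] -0.015
side lid 1256 [   0.  -122.8] [89.1 89.3] -0.011
```

```bash
python3 -m creep '[[5,0,0,0,50],[5,0,0,0,50],[5,0,0,0,50],[5,0,0,0,50],[5,0,0,0,50],[5,0,0,0,50],[5,0,0,0,50],[5,0,0,0,50],[0,0,0,0,50]]'; python3 -c "
from h import *
go(-.061,0,.034,PHI)
i=robot.camera_info('wrist');im,d=robot.grab_frame('wrist');cv2.imwrite('pics/w5.png',im)
lid(im,(275,200),i,150);sidelids()"
```

```text
time_s: 14.7
tcp_pos: [0.5454, -0.0104, 0.0343]
tool_rot: [-3.142, -0.0, -0.141]
force: [0.7, -0.3, -0.2]
grip_width: 0.05
t 14.7 bay xy [-127.2    2.3] z 34.3 yaw -0.141 F [ 0.7 -0.3 -0.2] | dxyz [66.2  2.3  0.3] turn -0.0
lid px 45762 c [-60.5  -2.3] size [97.4 91.5] yaw rel 0.001
side lid 706 [  0.4 118.4] [93.2 88.8] -0.006
side lid 910 [-66.9  -3.4] [89.8 89. ] -0.015
side lid 1268 [   0.  -122.8] [89.1 89.3] -0.011
```

View pics/w5.png

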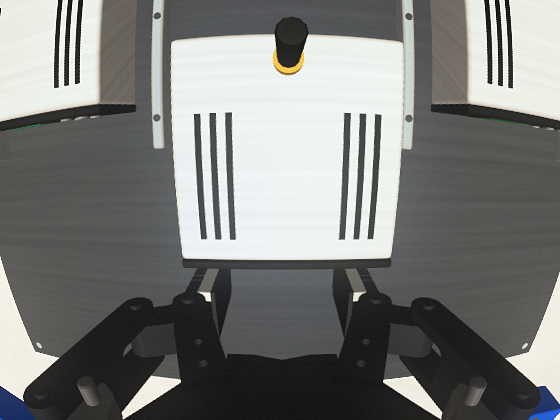

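The receiver is between the rails, about 2 mm right of centre and square. I'll push on, then finish in small steps until the force shows contact.

```bash
python3 -m creep '[[6,-0.1,0,0,50],[6,-0.1,0,0,50],[6,-0.1,0,0,50],[6,-0.1,0,0,50],[6,-0.1,0,0,50],[6,0,0,0,50],[6,0,0,0,50],[6,0,0,0,50],[6,0,0,0,50],[0,0,0,0,50]]'; python3 -m creep '[[2,0,0,0,50],[2,0,0,0,50],[0,0,0,0,50]]';python3 -m creep '[[2,0,0,0,50],[1,0,0,0,50],[0,0,0,0,50]]'; python3 -c "
from h import *
go(-.061,0,.034,PHI)
sidelids()"
```

```text
time_s: 16.05
tcp_pos: [0.5996, -0.0176, 0.0344]
tool_rot: [-3.141, -0.001, -0.141]
force: [0.6, 0.3, 0.5]
grip_width: 0.0504
time_s: 16.42
tcp_pos: [0.6023, -0.018, 0.0343]
tool_rot: [3.142, 0.001, -0.141]
force: [-4.5, 0.7, 3.5]
grip_width: 0.0498
time_s: 16.8
tcp_pos: [0.6055, -0.0184, 0.0343]
tool_rot: [-3.142, 0.0, -0.141]
force: [-4.9, 0.5, 3.2]
grip_width: 0.0498
t 16.8 bay xy [-66.6   2.8] z 34.3 yaw -0.141 F [-4.9  0.5  3.2] | dxyz [5.6 2.8 0.3] turn -0.0
side lid 872 [-6.3 -2.6] [92.9 87.8] -0.009
side lid 1309 [ 1.000e-01 -1.217e+02] [92. 89.] -0.002
```

```bash
python3 -m creep '[[1,0,0,0,50],[1,0,0,0,50],[0,0,0,0,50]]';python3 -m creep '[[1,0,0,0,50],[1,0,0,0,50],[0,0,0,0,50]]'; python3 -c "
from h import *
go(-.061,0,.034,PHI)
i=robot.camera_info('wrist');im,d=robot.grab_frame('wrist');cv2.imwrite('pics/w6.png',im)
sidelids()"
```

```text
time_s: 17.23
tcp_pos: [0.6075, -0.0187, 0.0344]
tool_rot: [-3.142, 0.0, -0.141]
force: [-5.2, 0.7, 3.4]
grip_width: 0.05
time_s: 17.6
tcp_pos: [0.6096, -0.019, 0.0344]
tool_rot: [-3.142, 0.0, -0.141]
force: [-5.7, 1.4, 3.6]
grip_width: 0.0498
t 17.6 bay xy [-62.5   2.8] z 34.4 yaw -0.141 F [-5.7  1.4  3.6] | dxyz [1.5 2.8 0.4] turn -0.0
side lid 866 [-2.6 -2.7] [92.9 88.6] -0.012
side lid 1314 [ 1.000e-01 -1.216e+02] [91.9 89.1] -0.007
```

View pics/w6.png

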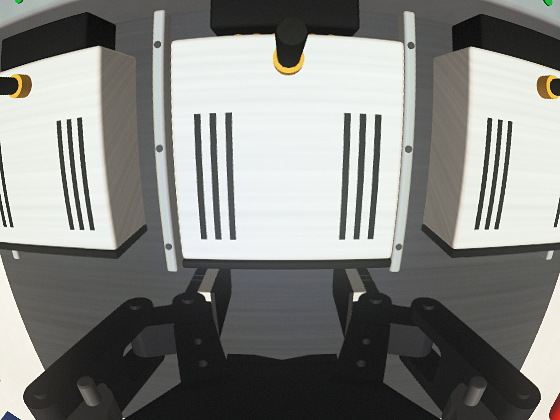

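The receiver is square between the rails, with its rear a couple of mm short of the block (row 35). I'll continue in 1 mm steps.

```bash
python3 -m creep '[[1,0,0,0,50],[0,0,0,0,50]]';python3 -m creep '[[1,0,0,0,50],[0,0,0,0,50]]';python3 -m creep '[[1,0,0,0,50],[0,0,0,0,50]]'; python3 -c "
from h import *
go(-.061,0,.034,PHI)
sidelids()"
```

```text
time_s: 17.95
tcp_pos: [0.6106, -0.0192, 0.0344]
tool_rot: [-3.142, 0.0, -0.141]
force: [-4.9, 0.2, 2.8]
grip_width: 0.05
time_s: 18.2
tcp_pos: [0.6116, -0.0193, 0.0344]
tool_rot: [-3.142, 0.0, -0.141]
force: [-5.4, 0.2, 4.7]
grip_width: 0.0501
time_s: 18.45
tcp_pos: [0.6125, -0.0194, 0.0343]
tool_rot: [-3.142, 0.0, -0.141]
force: [-5.4, 0.9, 4.5]
grip_width: 0.0499
t 18.45 bay xy [-59.5   2.8] z 34.3 yaw -0.141 F [-5.4  0.9  4.5] | dxyz [-1.5  2.8  0.3] turn -0.0
side lid 867 [ 0.8 -2.9] [93.  88.2] -0.015
side lid 1315 [ 1.000e-01 -1.217e+02] [92. 89.] -0.002
```

```bash
python3 -m creep '[[1,0,0,0,50],[0,0,0,0,50]]';python3 -m creep '[[0.7,0,0,0,50],[0,0,0,0,50]]'; python3 -c "
from h import *
go(-.061,0,.034,PHI)
sidelids()"
```

```text
time_s: 18.75
tcp_pos: [0.6135, -0.0196, 0.0344]
tool_rot: [-3.142, 0.0, -0.141]
force: [-5.4, 0.7, 4.1]
grip_width: 0.0498
time_s: 19.0
tcp_pos: [0.6142, -0.0197, 0.0343]
tool_rot: [-3.142, 0.0, -0.141]
force: [-5.5, 0.1, 4.1]
grip_width: 0.0497
t 19.0 bay xy [-57.8   2.8] z 34.3 yaw -0.141 F [-5.5  0.1  4.1] | dxyz [-3.2  2.9  0.3] turn -0.0
side lid 862 [ 1.8 -2.5] [92.8 88.8] -0.0
side lid 1285 [ 1.000e-01 -1.216e+02] [91.8 89.1] -0.007
```

```bash
python3 -m creep '[[0.7,0,0,0,50],[0,0,0,0,50]]';python3 -m creep '[[0.7,0,0,0,50],[0,0,0,0,50]]'; cat >> h.py <<'E'
def tilt():
    D=np.median([robot.grab_frame('side')[1] for _ in range(4)],0);W=cloud('side',D);B=bay(W[...,:2])
    for n,yc in(('rx',-2),('docked-',-120),('docked+',118)):
        m=(abs(B[...,0])<38)&(abs(B[...,1]-yc)<36)&(abs(W[...,2]-.043)<.006)
        A=np.c_[B[m],np.ones(m.sum())];c=np.linalg.lstsq(A,W[m][:,2]*1000,rcond=None)[0];print(n,m.sum(),'slope',np.round(c[:2],4),'z0',round(c[2],2))
E
python3 -c "
from h import *
go(-.061,0,.034,PHI)
sidelids();tilt()
i=robot.camera_info('wrist');im,d=robot.grab_frame('wrist');
K=np.array(i['intrinsics']);T=np.array(i['cam_to_world']);v,u=np.mgrid[:420,:560];a=np.stack([u-K[0,2],v-K[1,2]],-1)/K[0,0];th=np.linalg.norm(a,axis=-1)
k=np.tan(th)/np.maximum(th,1e-9)
P=np.stack([a[...,0]*k*d,-a[...,1]*k*d,-d],-1)@T[:3,:3].T+T[:3,3];B=bay(P[...,:2])
for c in (235,255,320,340):
  print(c,[(r,*np.round([B[r,c,0],B[r,c,1],P[r,c,2]*1000],1).tolist(),int(im[r,c].mean())) for r in range(2,54,5)])
"
```

```text
time_s: 19.3
tcp_pos: [0.6143, -0.0197, 0.0343]
tool_rot: [3.141, 0.001, -0.141]
force: [-8.9, 0.6, 7.3]
grip_width: 0.0501
time_s: 19.55
tcp_pos: [0.6143, -0.0197, 0.0342]
tool_rot: [3.141, 0.003, -0.141]
force: [-12.6, 1.4, 10.9]
grip_width: 0.05
t 19.55 bay xy [-57.6   2.8] z 34.2 yaw -0.141 F [-12.6   1.4  10.9] | dxyz [-3.4  2.8  0.2] turn -0.0
side lid 861 [ 1.9 -2.4] [92.8 89.1] -0.0
side lid 1288 [ 1.000e-01 -1.217e+02] [92. 89.] -0.002
rx 721 slope [0.0007 0.0004] z0 42.23
docked- 1009 slope [0.0027 0.    ] z0 42.25
docked+ 291 slope [0.0052 0.002 ] z0 42.0
235 [(2, 64.3, 20.9, 31.8, 34), (7, 62.4, 21.0, 30.7, 35), (12, 60.0, 20.9, 31.3, 37), (17, 57.2, 20.6, 33.2, 35), (22, 55.5, 20.8, 31.5, 35), (27, 53.2, 20.7, 32.2, 38), (32, 50.9, 20.6, 32.9, 40), (37, 47.2, 19.6, 39.4, 225), (42, 45.1, 19.6, 39.6, 238), (47, 43.2, 19.6, 39.6, 238), (52, 41.1, 19.5, 40.3, 235)]
255 [(2, 64.1, 13.0, 31.0, 34), (7, 61.3, 12.9, 32.8, 29), (12, 59.3, 12.9, 32.2, 33), (17, 57.6, 13.0, 30.8, 36), (22, 54.9, 12.8, 32.4, 38), (27, 52.8, 12.8, 32.3, 41), (32, 50.6, 12.8, 32.7, 38), (37, 46.6, 12.1, 40.4, 233), (42, 44.9, 12.2, 39.6, 238), (47, 42.7, 12.1, 40.3, 238), (52, 40.8, 12.1, 40.4, 236)]
320 [(2, 64.1, -12.7, 32.0, 32), (7, 61.4, -12.5, 33.3, 34), (12, 59.9, -12.7, 31.0, 32), (17, 57.5, -12.6, 31.6, 32), (22, 55.1, -12.5, 32.6, 35), (27, 53.1, -12.5, 32.0, 38), (32, 50.7, -12.4, 33.0, 38), (37, 47.1, -11.6, 39.4, 229), (42, 44.9, -11.5, 40.2, 239), (47, 43.1, -11.6, 39.4, 239), (52, 41.4, -11.8, 38.3, 236)]
340 [(2, 64.8, -20.8, 31.4, 33), (7, 62.3, -20.6, 32.1, 34), (12, 60.0, -20.6, 32.2, 34), (17, 57.8, -20.5, 32.2, 33), (22, 55.3, -20.3, 33.3, 39), (27, 53.8, -20.6, 31.3, 34), (32, 51.5, -20.5, 31.9, 39), (37, 47.7, -19.3, 38.5, 218), (42, 45.3, -19.0, 40.2, 239), (47, 43.4, -19.0, 39.9, 240), (52, 41.3, -18.8, 40.9, 236)]
```

The tool has stopped at the block: it hasn't moved, while the force rose from 5 to 13 N, and the lid is level. I'll back straight off, lift clear and check.

```bash
python3 -m creep '[[-1,0,0,0,50],[-2,0,0,0,50],[-5,0,0,0,50],[-15,0,0,0,50],[-20,0,0,0,50],[-20,0,0,0,50],[-20,0,0,0,50],[0,0,-30,0,50],[0,0,-30,0,50],[0,0,-30,0,50]]'; python3 -m creep '[[-30,0,0,0,50],[0,0,0,0,50],[0,0,0,0,50],[0,0,0,0,50]]'; python3 -c "
from h import *
go(-.061,0,.034,PHI)
sidelids();tilt()
i=robot.camera_info('wrist');im,d=robot.grab_frame('wrist')
for c in robot.cut_out('wrist','receiver'):
  m=c['pixels'];v,u=np.nonzero(m&(im.min(2)>150))
  if len(u)>300:
    B=bay(wplane(np.stack([u,v],1),.042,i)).astype(np.float32);r=cv2.minAreaRect(B);print('wrist',np.round(c['at']),round(c['confidence'],2),np.round(r[0],1),np.round(r[1],1),round(np.radians((r[2]+45)%90-45),3))
"
```

```text
time_s: 21.1
tcp_pos: [0.5325, -0.0082, 0.1252]
tool_rot: [3.141, 0.0, -0.141]
force: [-0.1, 0.1, -0.8]
grip_width: 0.0496
time_s: 21.6
tcp_pos: [0.5041, -0.004, 0.1242]
tool_rot: [-3.141, -0.0, -0.141]
force: [0.5, -0.4, -0.0]
grip_width: 0.0501
t 21.6 bay xy [-169.     2.8] z 124.2 yaw -0.141 F [ 0.5 -0.4 -0. ] | dxyz [108.    2.8  90.2] turn -0.0
side lid 685 [  0.4 118.5] [93.1 88.8] -0.006
side lid 910 [ 2.2 -1.5] [90.5 89.2] -0.008
side lid 1253 [   0.2 -121.6] [91.8 88.8] -0.004
rx 753 slope [ 0.0008 -0.0007] z0 42.25
docked- 1010 slope [ 0.0025 -0.0006] z0 42.17
docked+ 567 slope [0.0046 0.0001] z0 42.23
wrist [284.  24.] 0.65 [-33.2   0.1] [35.3 88. ] 0.005
```

```bash
python3 -c "
from cell import robot
print(robot.hand_in())"
```

```text
the job is handed in; nothing more can be done
None
```

The receiver is home in the middle bay, flush against the contact block, and the job is handed in at about 22 s of the 72 s allowed. `hand_in` gave no verdict.

I squared and centred it with a two-finger push on its side, then pushed it from the front with two fingers until it stopped at the block. At the end the tool no longer moved while the push force rose from 5 N to 13 N. I then backed off, lifted clear and checked again.

| Last check | Result |
|---|---|
| Squareness | within about 0.01 rad |
| Sideways position | within about 2 mm of the centre line |
| Flatness | lid slope under 0.001, at the same height as the docked receivers |
| Hand | clear of everything, force near zero |

- **Home position:** the side camera put the receiver about 2 mm deeper than the docked ones. That is within calibration error, so I relied on the stop in the push to call it home.
- **Docked receivers:** one docked receiver's measured sideways position changed from -122.8 mm to -121.6 mm, but its outline in the image changed too. I put that down to measurement, and it is well under the 6 mm limit.
- **Upward force:** I saw 3–5 N upward on the hand near the end of the push, rising to 11 N at the stop. The lid stayed level.
- **Not rechecked:** I did not re-measure the other things on the desk. I also viewed 12 pictures, the maximum, so the final checks are numbers only.

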